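# Load the four-place stirrer in reverse order

## Task

Move the four amber sample vessels from the aluminium bench rack onto the four marked places of the red stirrer, in reverse order along the row: the one at the rack's left end goes to the stirrer's right-end place, the next to the second place from the right, and so on. Stand each one upright and well centred in its circle; they are glass, so set them down gently, without dropping or tipping any.

Things in the scene. Friction and masses are not known exactly. Their poses are not given: they have to be found in the camera images.
- bench_rack: Fixed aluminium block, 84 x 300 mm, top 30 mm above the table, with four black collars in a row. Origin: under the row's middle, at table height; y along the row to the robot's left, z up. Places at y = +108, +36, -36, -108 mm; which sample stands where varies. A bay at the +y end holds a stir bar, not part of the job. Rack or stirrer may be the nearer one, rows about parallel.
- stirrer: Fixed slim red stirrer, 86 mm deep; flat white top plate 45 mm above the table, marked with four grey circles 62 mm across with centre dots: the places. Origin: under the row's middle, at table height; y along the row to the robot's left, z up. Circle centres at x = 0, y = +108, +36, -36, -108 mm, z = 45 mm. Beyond the plate's -y end: a panel with two black knobs, 54 mm high.
- vial: Slim round amber vial, 96 mm tall, 27 mm across, with a white cap 29 mm across over the top 22 mm; 60 g (may vary by a fifth, as for all four). Origin: centre of its underside; z up. Grip it across the cap, 85 mm above the origin.
- jar: Wide short round amber jar, 72 mm tall, 50 mm across, with a white lid 52 mm across over the top 22 mm; 150 g. Origin: centre of its underside; z up. Grip it across the lid, 58 mm above the origin.
- bottle: Square amber bottle: body 42 x 42 mm and 58 mm tall, then a neck 24 mm across to 70 mm and a round white cap 28 mm across up to 98 mm. 140 g. Origin: centre of its underside; x and y across its flat sides, z up. Grip it across the round cap, 86 mm above the origin.
- flask: Conical amber flask: base 54 mm across, narrowing to a neck 22 mm across at 60 mm, with a round white stopper 26 mm across from 73 to 100 mm. 120 g. Origin: centre of its underside; z up. Grip it across the stopper, 88 mm above the origin.
- collar_vial: Fixed. Black round collar of 36 mm bore and 44 mm outside, 12 mm high, on the top of the bench rack; the vial stands in it at the start and rests on the rack's top. Origin: centre of its underside, on the rack's top, in the middle of that sample's starting place. It stays behind and so shows where the vial stood.
- collar_jar: Fixed. Black round collar of 60 mm bore and 68 mm outside, 12 mm high, on the top of the bench rack; the jar stands in it at the start and rests on the rack's top. Origin: centre of its underside, on the rack's top, in the middle of that sample's starting place. It stays behind and so shows where the jar stood.
- collar_bottle: Fixed. Black square collar, 50 mm inside and 58 mm outside, 12 mm high, on the top of the bench rack; the square bottle stands in it at the start and rests on the rack's top. Origin: centre of its underside, on the rack's top, in the middle of that sample's starting place. It stays behind and so shows where the square bottle stood.
- collar_flask: Fixed. Black round collar of 62 mm bore and 70 mm outside, 12 mm high, on the top of the bench rack; the conical flask stands in it at the start and rests on the rack's top. Origin: centre of its underside, on the rack's top, in the middle of that sample's starting place. It stays behind and so shows where the conical flask stood.
Mind the look-alikes: they are no part of the job. Leave any pink look-alike of the jar alone.

How it is judged:
At the end, for the whole second after the job is handed in: Each sample stands released, upright (within 0.1 rad) and at rest on the stirrer's white plate, within 12 mm along and across the row of the centre of the circle that mirrors its starting place (rack place at y goes to stirrer place at -y) (((y of collar_vial in the frame of bench_rack between 0.078 and 0.138 m and y of vial in the frame of stirrer between -0.12 and -0.096 m) or (y of collar_vial in the frame of bench_rack between 0.006 and 0.066 m and y of vial in the frame of stirrer between -0.048 and -0.024 m) or (y of collar_vial in the frame of bench_rack between -0.066 and -0.006 m and y of vial in the frame of stirrer between 0.024 and 0.048 m) or (y of collar_vial in the frame of bench_rack between -0.138 and -0.078 m and y of vial in the frame of stirrer between 0.096 and 0.12 m)) and x of vial in the frame of stirrer between -0.012 and 0.012 m and z of vial in the frame of stirrer between 0.041 and 0.049 m and angle between each of vial, jar, bottle, flask's own z axis and vertical below 0.1 rad and linear speed of each of vial, jar, bottle, flask below 0.02 m/s and contact force between the fingers and vial below 0.1 N and ((y of collar_jar in the frame of bench_rack between 0.078 and 0.138 m and y of jar in the frame of stirrer between -0.12 and -0.096 m) or (y of collar_jar in the frame of bench_rack between 0.006 and 0.066 m and y of jar in the frame of stirrer between -0.048 and -0.024 m) or (y of collar_jar in the frame of bench_rack between -0.066 and -0.006 m and y of jar in the frame of stirrer between 0.024 and 0.048 m) or (y of collar_jar in the frame of bench_rack between -0.138 and -0.078 m and y of jar in the frame of stirrer between 0.096 and 0.12 m)) and x of jar in the frame of stirrer between -0.012 and 0.012 m and z of jar in the frame of stirrer between 0.041 and 0.049 m and contact force between the fingers and jar below 0.1 N and ((y of collar_bottle in the frame of bench_rack between 0.078 and 0.138 m and y of bottle in the frame of stirrer between -0.12 and -0.096 m) or (y of collar_bottle in the frame of bench_rack between 0.006 and 0.066 m and y of bottle in the frame of stirrer between -0.048 and -0.024 m) or (y of collar_bottle in the frame of bench_rack between -0.066 and -0.006 m and y of bottle in the frame of stirrer between 0.024 and 0.048 m) or (y of collar_bottle in the frame of bench_rack between -0.138 and -0.078 m and y of bottle in the frame of stirrer between 0.096 and 0.12 m)) and x of bottle in the frame of stirrer between -0.012 and 0.012 m and z of bottle in the frame of stirrer between 0.041 and 0.049 m and contact force between the fingers and bottle below 0.1 N and ((y of collar_flask in the frame of bench_rack between 0.078 and 0.138 m and y of flask in the frame of stirrer between -0.12 and -0.096 m) or (y of collar_flask in the frame of bench_rack between 0.006 and 0.066 m and y of flask in the frame of stirrer between -0.048 and -0.024 m) or (y of collar_flask in the frame of bench_rack between -0.066 and -0.006 m and y of flask in the frame of stirrer between 0.024 and 0.048 m) or (y of collar_flask in the frame of bench_rack between -0.138 and -0.078 m and y of flask in the frame of stirrer between 0.096 and 0.12 m)) and x of flask in the frame of stirrer between -0.012 and 0.012 m and z of flask in the frame of stirrer between 0.041 and 0.049 m and contact force between the fingers and flask below 0.1 N); the robot touches nothing.
It fails at once if a sample is tipped over (leaning by more than 35 degrees) (angle between any of vial, jar, bottle, flask's own z axis and vertical above 0.61 rad).
It fails at once if a sample is dropped (falls freely faster than 0.8 m/s, a fall of about 33 mm) ((linear speed of vial above 0.8 m/s and contact force between the fingers and vial below 0.05 N) or (linear speed of jar above 0.8 m/s and contact force between the fingers and jar below 0.05 N) or (linear speed of bottle above 0.8 m/s and contact force between the fingers and bottle below 0.05 N) or (linear speed of flask above 0.8 m/s and contact force between the fingers and flask below 0.05 N)).
It also fails if it takes over 96 s, if anything falls off the work surface, if the arm or the gripper's body presses on something with over 40 N, if the wrist force passes 120 N, or if a joint passes its speed limit or range.

## Robot

A 6-joint arm with a two-finger parallel gripper is mounted at the origin on the work surface. World frame = base frame: x ahead of the robot, y to its left, z up, the work surface at z = 0. Lengths are in m, angles in rad, forces in N, time in s.
With the tool pointing down it reaches from about 0.35 to 0.775 m from the base axis. Payload 5.5 kg.
Tool frame: the origin (TCP) lies on the centre line of the jaws, within the pads' length; the fingertips stand 8 mm ahead of it and the grasp point (between the pads) lies 11 mm behind it; z points along the fingers, y is the direction in which the jaws open and shut (so a half turn about z gives the same grasp; the last joint's range is limited). The gripper opens to 85 mm and grips with 20 to 120 N. Pads are 22 mm wide; open, the fingers measure 114 mm over their backs; the gripper's body (76 mm by 85 mm) begins 54 mm behind the grasp point. The pads swing forward as they close: fully open they stand 13 mm farther back than shut.
Start: joints at [1.169, 0.313, 0.046, 1.304, 0, 1.431], TCP at [0.149, 0.555, 0.239] pointing down, gripper open.
Joint ranges: [-2.76, 2.76], [-0.86, 1.69], [-1.03, 1.26], [-2.2, 2.34], [-1.47, 1.5], [-3.14, 3.14]. Speed limits (rad/s): [2.57, 2.57, 3.14, 3.14, 3.14, 3.14].

## Interface

Orientations are given as a unit quaternion [w, x, y, z].
In Python, from workcell import env gives the robot as it stands. The module is installed in compiled form; this text tells all that it offers.
- The arm moves only by the tool play_rows, never from a script. Its argument "steps" is a list of rows, each an object with "claw": the closure in counts, from 0 (fully open) to 255 (shut); "dp": the shift along the tool's x, y, z in m, a list of three; "angular": the turn, a rotation vector about the tool's x, y, z in degrees, a list of three. In form: [{"claw": claw, "dp": [dx, dy, dz], "angular": [wx, wy, wz]}, ...]. A call has exactly 8 rows; each row shifts and turns the commanded pose from where the row before left it, along the tool's axes as they then stand; what a row does not reach is not made up. A row lasts 1/12 s, in which the tool goes at most 41.7 mm and 7.16 degrees, less where a joint would pass 70% of its speed; a pose out of reach is approached as far as the arm can. A call is refused whole if a number of a shift passes 0.0417 or a number of a turn 7.16, either way. A call with a gripper value outside its range is refused whole. The fingers move at their own pace and stop on an object; "force" is the grip in N (left out, the last holds). Time passes only in rows, so rows that do not move let the fingers close, or fill a call up. It gives the time, the measured TCP pose, the force and the opening at its end, in the units of the state.
- env.get_state(): the state, without advancing time (a new reading comes with each control period).
- env.read_camera(name): name is "scene" or "side" or "wrist"; returns (picture, depth): 420x560x3 uint8, red, green, blue; 420x560 float32, m along the optical axis (not along the pixel's ray), 0 where there is no reading.
- env.calibration(name): a dict with "fx", "fy", "cx", "cy" (pixels), "world_from_camera" (4x4, takes a point from camera to world coordinates); the wrist camera has in their place "hand_eye" (4x4, takes a point from camera to tool coordinates, whose origin is the TCP and whose axes are the flange's). Camera axes: x right, y down, z forward; pixel columns grow to the right and rows downward; lengths in m; the calibration is good to about 2 mm. A picture is of the moment at which its call begins: read the wrist's pose just before it. calibration takes no time and is no camera call.
- env.hand_in(): hands the job in, once; it reports no verdict.
The state is a dict: "clock": time; "joint_pos": joint angles; "qvel": joint speeds; "tau": joint torques, N m; "tcp_pos": TCP position; "orientation": TCP orientation; "wrist_force": force on the tool from outside, world axes, zero at the start; "ft_torque": the same for the moment, N m; "finger_gap": finger opening in m.
Only numpy, scipy, OpenCV 4.12 (cv2) and the standard library are available. Lean on these libraries where they do the work, as an engineer would, in place of code of your own. Each camera call takes 0.05 s, during which the arm holds its last target. There are 200 camera calls.

## Working session

There is one attempt and no reset: what is moved stays moved. The work goes in short steps, Python scripts to look and compute and a tool call to move; the robot and the scene stay as the last step left them, time stands still between calls to the robot, and variables do not carry over. Pictures are saved under pics/ and viewed, about 12 in all and at most 16, crops included, and the job is handed in when it is done.

Besides the shell and the picture viewer there is one more tool, called by a JSON object that holds its "method" and its "body", one argument or row to a line. play_rows: Moves the arm, as the interface text tells. Its arguments: {"type":"object","properties":{"steps":{"type":"array","items":{"type":"object","properties":{"claw":{"type":"number"},"dp":{"type":"array","items":{"type":"number"}},"angular":{"type":"array","items":{"type":"number"}}}}},"force":{"type":"number"}},"required":["steps"]}

```bash
mkdir -p pics; cat > h.py <<'E'
import numpy as np,cv2
from workcell import env
from scipy.spatial.transform import Rotation as R
def look(n):
    s=env.get_state(); im,d=env.read_camera(n); c=env.calibration(n)
    if n=="wrist":
        q=s["orientation"]; T=np.eye(4); T[:3,:3]=R.from_quat([q[1],q[2],q[3],q[0]]).as_matrix(); T[:3,3]=s["tcp_pos"]
        T=T@np.array(c["hand_eye"])
    else: T=np.array(c["world_from_camera"])
    v,u=np.mgrid[:420,:560]
    P=np.stack([(u-c["cx"])/c["fx"]*d,(v-c["cy"])/c["fy"]*d,d],-1)@T[:3,:3].T+T[:3,3]
    P[d==0]=np.nan
    return im,P
def save(n,im): cv2.imwrite(f"pics/{n}.png",cv2.cvtColor(im,cv2.COLOR_RGB2BGR))
E
python3 - <<'E'
from h import *
print(env.get_state())
for n in("scene","side","wrist"):
    im,P=look(n); save(n+"0",im); np.savez(n+"0.npz",im=im,P=P)
a=[cv2.imread(f"pics/{n}0.png") for n in("scene","side")]
cv2.imwrite("pics/both.png",cv2.resize(np.vstack(a),None,fx=.71,fy=.71))
E
```

```text
{'clock': 0.0, 'joint_pos': array([ 1.16939932e+00,  3.14039335e-01,  4.49780013e-02,  1.30361021e+00,
       -9.20962928e-06,  1.43116988e+00]), 'qvel': array([-0.0004316 , -0.00070824,  0.00018875,  0.00148256, -0.00055576,
        0.000866  ]), 'tau': array([ 8.97850314e-04, -4.80629110e+01,  2.98533404e+01,  1.95197971e-02,
        1.44703385e-06, -2.67797283e-06]), 'tcp_pos': array([0.14863365, 0.55493826, 0.23838632]), 'orientation': array([-2.46113983e-04,  1.30511837e-01,  9.91446308e-01, -9.04739653e-04]), 'wrist_force': array([ 0.3073015 , -0.18075749, -0.68151493]), 'ft_torque': array([-0.04171978,  0.02824305, -0.0207867 ]), 'finger_gap': 0.0854311330507981}
```

View pics/scene0.png

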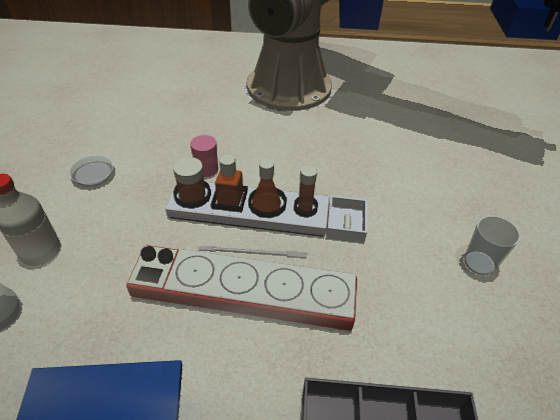

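View pics/side0.png

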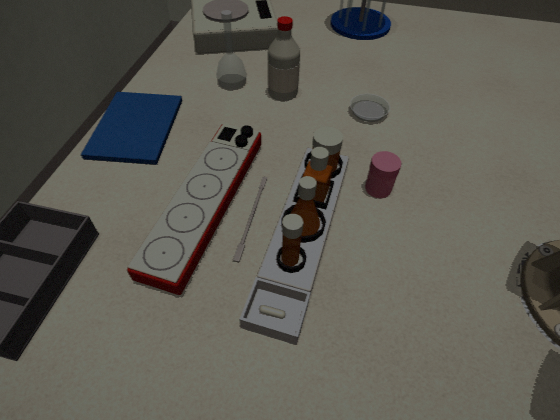

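The scene view has the robot at the far side, so image right is +y. The rack is nearer the robot than the stirrer. Rack from +y to -y: vial (307,190), flask (267,190), bottle (229,185), jar (190,185). The pink look-alike jar at (204,155) is behind the rack, outside the collars, so I leave it alone. The stirrer circles are at (330,291), (284,284), (239,277), (195,271), with the knobs at the -y end.

```bash
python3 - <<'E'
from h import *
from scipy.optimize import least_squares
def circ(p):
    r=least_squares(lambda a:np.hypot(p[:,0]-a[0],p[:,1]-a[1])-a[2],[*p[:,:2].mean(0),.02]); return r.x
for cam in("scene","side"):
    f=np.load(cam+"0.npz"); im,P=f["im"],f["P"]
    hsv=cv2.cvtColor(im,cv2.COLOR_RGB2HSV)
    z=P[...,2]
    # caps: bright, low saturation, z in .09.. .14
    m=((z>.085)&(z<.14)&(hsv[...,1]<70)&(hsv[...,2]>90)).astype(np.uint8)
    n,l,st,c=cv2.connectedComponentsWithStats(m)
    for i in range(1,n):
        if st[i,4]>60:
            p=P[l==i]; zt=np.percentile(p[:,2],97); t=p[p[:,2]>zt-.004]
            print(cam,"cap",c[i].round(),st[i,4],"ztop",zt.round(4),"mean top",t.mean(0).round(4),"mid",((t.min(0)+t.max(0))/2).round(4),"ext",np.ptp(t,0).round(3))
    # plate
    m=((abs(z-.045)<.006)&(hsv[...,1]<60)).astype(np.uint8)
    n,l,st,c=cv2.connectedComponentsWithStats(m); i=1+np.argmax(st[1:,4])
    p=P[l==i]; print(cam,"plate",c[i].round(),st[i,4],p.mean(0).round(4)); print(cv2.minAreaRect((p[:,:2]*1000).astype(np.float32)))
    m=((abs(z-.030)<.005)&(hsv[...,1]<60)&(hsv[...,2]>90)).astype(np.uint8)
    n,l,st,c=cv2.connectedComponentsWithStats(m); i=1+np.argmax(st[1:,4])
    p=P[l==i]; print(cam,"rack",c[i].round(),st[i,4],p.mean(0).round(4), cv2.minAreaRect((p[:,:2]*1000).astype(np.float32)))
im,P=np.load("scene0.npz")["im"],np.load("scene0.npz")["P"]
for u,v in((195,271),(239,277),(284,284),(330,291)): print(P[v,u].round(4))
im,P=np.load("side0.npz")["im"],np.load("side0.npz")["P"]
for u,v in((221,159),(204,186),(185,217),(164,253)): print("side",P[v,u].round(4))
g=np.load("scene0.npz")["im"][130:320,110:390]; save("crop",cv2.resize(g,None,fx=2.8,fy=2.8,interpolation=cv2.INTER_CUBIC))
E
```

```text
scene cap [226. 159.] 132 ztop 0.1287 mean top [ 0.4567 -0.0848  0.1275] mid [ 0.4563 -0.0849  0.1275] ext [0.028 0.027 0.004]
scene cap [187. 166.] 434 ztop 0.1033 mean top [ 0.4526 -0.158   0.1016] mid [ 0.4509 -0.1582  0.1021] ext [0.052 0.049 0.005]
scene cap [265. 164.] 127 ztop 0.131 mean top [ 0.4626 -0.0158  0.1295] mid [ 0.4625 -0.0157  0.1293] ext [0.023 0.025 0.004]
scene cap [308. 171.] 150 ztop 0.127 mean top [0.4689 0.0574 0.1255] mid [0.4687 0.057  0.1257] ext [0.027 0.027 0.004]
scene cap [ 18. 210.] 870 ztop 0.1325 mean top [ 0.5956 -0.3955  0.1311] mid [ 0.5899 -0.399   0.1322] ext [0.035 0.026 0.007]
scene cap [500. 229.] 266 ztop 0.091 mean top [0.5393 0.3728 0.0891] mid [0.542  0.3702 0.0894] ext [0.067 0.068 0.005]
scene plate [263. 283.] 7953 [ 0.6475 -0.0025  0.0447]
((644.7958374023438, -5.2830963134765625), (292.948974609375, 82.16592407226562), 85.42523193359375)
scene rack [273. 211.] 2221 [ 0.4775 -0.0006  0.0294] ((462.42999267578125, -13.834259033203125), (370.9239196777344, 86.16474151611328), 86.70072174072266)
side cap [328. 136.] 443 ztop 0.1022 mea
[... 275 characters left out ...]
 0.1286] mid [ 0.4629 -0.0144  0.1286] ext [0.024 0.025 0.005]
side cap [292. 221.] 256 ztop 0.1261 mean top [0.4687 0.0597 0.1246] mid [0.4688 0.0596 0.1247] ext [0.027 0.027 0.004]
side plate [191. 208.] 7154 [0.645  0.0038 0.0435]
((643.2537231445312, -33.04606628417969), (353.6591491699219, 81.33598327636719), 85.4278335571289)
side rack [296. 250.] 3210 [0.4627 0.0325 0.0285] ((462.80706787109375, -11.358078002929688), (372.17236328125, 84.18478393554688), 86.52581024169922)
[ 0.6366 -0.1122  0.045 ]
[ 0.6415 -0.0408  0.0453]
[0.6477 0.031  0.0449]
[0.6531 0.1031 0.0438]
side [ 0.6354 -0.1099  0.0437]
side [ 0.6416 -0.0383  0.0448]
side [0.6479 0.0327 0.0442]
side [0.6525 0.1047 0.0439]
```

View pics/crop.png

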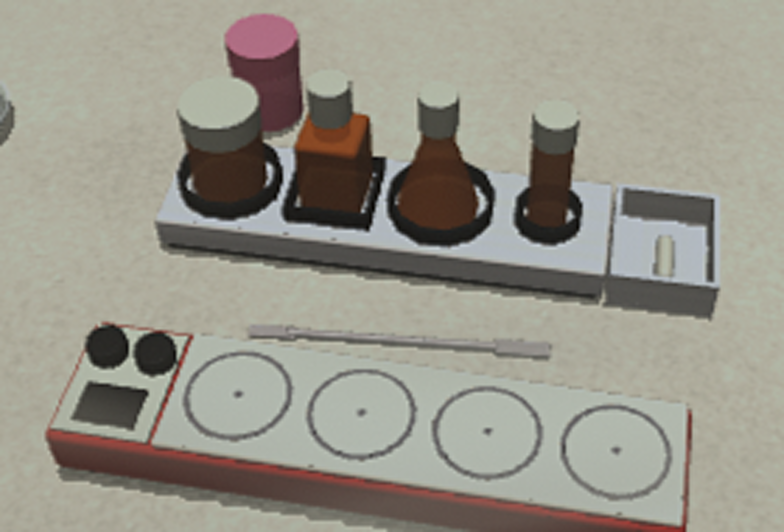

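The crop confirms the order: jar, bottle, flask and vial in their collars, with the pink jar standing off the rack. Both cameras agree to about 2 mm. Targets: vial→(0.636,-0.111), flask→(0.6415,-0.0395), bottle→(0.648,0.032), jar→(0.653,0.104). I'll turn the tool first so the jaws open across the row, and check where the pink jar is.

{"method": "play_rows", "body": {
  "steps": [
    {"claw": 0, "dp": [0, 0, 0], "angular": [0, 0, 7]},
    {"claw": 0, "dp": [0, 0, 0], "angular": [0, 0, 7]},
    {"claw": 0, "dp": [0, 0, 0], "angular": [0, 0, 7]},
    {"claw": 0, "dp": [0, 0, 0], "angular": [0, 0, 7]},
    {"claw": 0, "dp": [0, 0, 0], "angular": [0, 0, 7]},
    {"claw": 0, "dp": [0, 0, 0], "angular": [0, 0, 7]},
    {"claw": 0, "dp": [0, 0, 0], "angular": [0, 0, 7]},
    {"claw": 0, "dp": [0, 0, 0], "angular": [0, 0, 7]}
  ],
  "force": 30
}}

```text
clock: 0.82
tcp_pos: [0.1487, 0.5552, 0.2389]
orientation: [0.0, 0.583, 0.812, -0.0]
wrist_force: [-0.1, 0.1, -0.3]
finger_gap: 0.0856
```

{"method": "play_rows", "body": {
  "steps": [
    {"claw": 0, "dp": [0, 0, 0], "angular": [0, 0, 7]},
    {"claw": 0, "dp": [0, 0, 0], "angular": [0, 0, 7]},
    {"claw": 0, "dp": [0, 0, 0], "angular": [0, 0, 7]},
    {"claw": 0, "dp": [0, 0, 0], "angular": [0, 0, 2.4]},
    {"claw": 0, "dp": [0, 0, 0], "angular": [0, 0, 0]},
    {"claw": 0, "dp": [0, 0, 0], "angular": [0, 0, 0]},
    {"claw": 0, "dp": [0, 0, 0], "angular": [0, 0, 0]},
    {"claw": 0, "dp": [0, 0, 0], "angular": [0, 0, 0]}
  ]
}}

```text
clock: 1.48
tcp_pos: [0.1488, 0.5554, 0.2392]
orientation: [0.0, 0.733, 0.68, -0.0]
wrist_force: [0.3, 0.1, -0.6]
finger_gap: 0.0851
```

```bash
cat > go.py <<'E'
import sys
from h import *
s=env.get_state(); q=s["orientation"]; M=R.from_quat([q[1],q[2],q[3],q[0]]).as_matrix()
print("t",s["clock"].__round__(2),"tcp",s["tcp_pos"].round(4),"heading y",np.degrees(np.arctan2(M[1,1],M[0,1])).round(2),"z",M[:,2].round(4),"gap",round(s["finger_gap"],4),"F",s["wrist_force"].round(1),"j",s["joint_pos"].round(2))
if len(sys.argv)>3: print("tool shift mm",(M.T@(np.array(list(map(float,sys.argv[1:4])))-s["tcp_pos"])*1000).round(1))
E
python3 go.py .4688 .0585 .20
python3 - <<'E'
from h import *
for cam in("scene","side"):
    f=np.load(cam+"0.npz"); im,P=f["im"],f["P"]
    h=cv2.cvtColor(im,cv2.COLOR_RGB2HSV)
    m=(h[...,0]>155)&(h[...,0]<177)&(h[...,1]>70)&(P[...,2]>.03)&(P[...,0]<.6)&(P[...,2]<.15)
    p=P[m]; zt=np.percentile(p[:,2],95); t=p[p[:,2]>zt-.004]; print(len(p),zt,(t.min(0)+t.max(0))/2,np.ptp(t,0))
E
```

```text
t 1.48 tcp [0.1488 0.5554 0.2392] heading y -4.35 z [-1.e-04 -1.e-04 -1.e+00] gap 0.0851 F [ 0.3  0.1 -0.6] j [1.17 0.31 0.05 1.3  0.   2.82]
tool shift mm [-471.2  356.7   39.2]
560 0.07310224841219504 [ 0.34593354 -0.15318967  0.07176714] [0.0520171  0.04950035 0.0052827 ]
897 0.07173220749554504 [ 0.34613787 -0.1509127   0.07052345] [0.04884226 0.05064093 0.00512858]
```

{"method": "play_rows", "body": {
  "steps": [
    {"claw": 0, "dp": [-0.0294, 0.0223, 0]},
    {"claw": 0, "dp": [-0.0294, 0.0223, 0]},
    {"claw": 0, "dp": [-0.0294, 0.0223, 0]},
    {"claw": 0, "dp": [-0.0294, 0.0223, 0]},
    {"claw": 0, "dp": [-0.0294, 0.0223, 0]},
    {"claw": 0, "dp": [-0.0294, 0.0223, 0]},
    {"claw": 0, "dp": [-0.0294, 0.0223, 0]},
    {"claw": 0, "dp": [-0.0294, 0.0223, 0]}
  ]
}}

```text
invalid input at $.steps[0]: expected keys claw, dp, angular
```

{"method": "play_rows", "body": {
  "steps": [
    {"claw": 0, "dp": [-0.0294, 0.0223, 0]},
    {"claw": 0, "dp": [-0.0294, 0.0223, 0]},
    {"claw": 0, "dp": [-0.0294, 0.0223, 0]},
    {"claw": 0, "dp": [-0.0294, 0.0223, 0]},
    {"claw": 0, "dp": [-0.0294, 0.0223, 0]},
    {"claw": 0, "dp": [-0.0294, 0.0223, 0]},
    {"claw": 0, "dp": [-0.0294, 0.0223, 0]},
    {"claw": 0, "dp": [0, 0, 0]}
  ]
}}

```text
invalid input at $.steps[0]: expected keys claw, dp, angular
```

```bash
python3 go.py .4688 .0585 .104
python3 -c "
from h import *
im,P=look('wrist'); save('w1',im); h=cv2.cvtColor(im,cv2.COLOR_RGB2HSV); z=P[...,2]
m=((z>.085)&(z<.14)&(h[...,1]<70)&(h[...,2]>90)).astype(np.uint8)
n,l,st,c=cv2.connectedComponentsWithStats(m)
for i in range(1,n):
    if st[i,4]>60:
        p=P[l==i]; zt=np.percentile(p[:,2],97); t=p[p[:,2]>zt-.004]; print(c[i].round(),st[i,4],((t.min(0)+t.max(0))/2).round(4),np.ptp(t,0).round(3))
"
```

```text
t 1.48 tcp [0.1488 0.5554 0.2392] heading y -4.35 z [-1.e-04 -1.e-04 -1.e+00] gap 0.0851 F [ 0.3  0.1 -0.6] j [1.17 0.31 0.05 1.3  0.   2.82]
tool shift mm [-471.2  356.8  135.2]
```

View pics/w1.png

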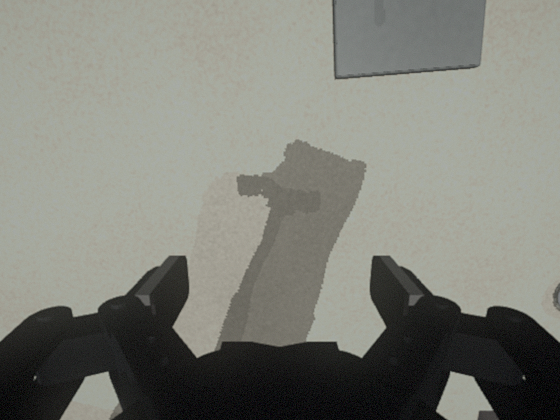

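The moves were refused because every row needs all three keys. The picture only shows the gripper's shadow at the start place. I'll resend the moves in full.

{"method": "play_rows", "body": {
  "steps": [
    {"claw": 0, "dp": [-0.0294, 0.0223, 0], "angular": [0, 0, 0]},
    {"claw": 0, "dp": [-0.0294, 0.0223, 0], "angular": [0, 0, 0]},
    {"claw": 0, "dp": [-0.0294, 0.0223, 0], "angular": [0, 0, 0]},
    {"claw": 0, "dp": [-0.0294, 0.0223, 0], "angular": [0, 0, 0]},
    {"claw": 0, "dp": [-0.0294, 0.0223, 0], "angular": [0, 0, 0]},
    {"claw": 0, "dp": [-0.0294, 0.0223, 0], "angular": [0, 0, 0]},
    {"claw": 0, "dp": [-0.0294, 0.0223, 0], "angular": [0, 0, 0]},
    {"claw": 0, "dp": [-0.0294, 0.0223, 0], "angular": [0, 0, 0]}
  ]
}}

```text
clock: 2.2
tcp_pos: [0.3092, 0.3057, 0.2395]
orientation: [0.0, 0.733, 0.68, 0.0]
wrist_force: [1.3, -0.3, -0.3]
finger_gap: 0.0852
```

{"method": "play_rows", "body": {
  "steps": [
    {"claw": 0, "dp": [-0.0294, 0.0223, 0], "angular": [0, 0, 0]},
    {"claw": 0, "dp": [-0.0294, 0.0223, 0], "angular": [0, 0, 0]},
    {"claw": 0, "dp": [-0.0294, 0.0223, 0], "angular": [0, 0, 0]},
    {"claw": 0, "dp": [-0.0294, 0.0223, 0], "angular": [0, 0, 0]},
    {"claw": 0, "dp": [-0.0294, 0.0223, 0], "angular": [0, 0, 0]},
    {"claw": 0, "dp": [-0.0294, 0.0223, 0], "angular": [0, 0, 0]},
    {"claw": 0, "dp": [-0.0294, 0.0223, 0], "angular": [0, 0, 0]},
    {"claw": 0, "dp": [0, 0, 0], "angular": [0, 0, 0]}
  ]
}}

```text
clock: 2.87
tcp_pos: [0.4521, 0.0854, 0.2393]
orientation: [0.002, 0.736, 0.677, 0.0]
wrist_force: [0.3, 0.1, 0.4]
finger_gap: 0.0854
```

```bash
python3 go.py .4688 .0585 .104
python3 -c "
from h import *
im,P=look('wrist'); save('w2',im); h=cv2.cvtColor(im,cv2.COLOR_RGB2HSV); z=P[...,2]
m=((z>.085)&(z<.14)&(h[...,1]<70)&(h[...,2]>90)).astype(np.uint8)
n,l,st,c=cv2.connectedComponentsWithStats(m)
for i in range(1,n):
    if st[i,4]>60:
        p=P[l==i]; zt=np.percentile(p[:,2],97); t=p[p[:,2]>zt-.004]; print(c[i].round(),st[i,4],((t.min(0)+t.max(0))/2).round(4),np.ptp(t,0).round(3))
"
```

```text
t 2.87 tcp [0.4521 0.0854 0.2393] heading y -4.74 z [ 0.0028 -0.0018 -1.    ] gap 0.0854 F [0.3 0.1 0.4] j [ 0.01  0.09 -0.23  1.24 -0.    1.67]
tool shift mm [-25.2  18.4 135.4]
[299. 236.] 783 [0.4676 0.0597 0.1259] [0.028 0.028 0.005]
[298. 312.] 534 [ 0.4613 -0.0129  0.13  ] [0.025 0.025 0.004]
```

View pics/w2.png

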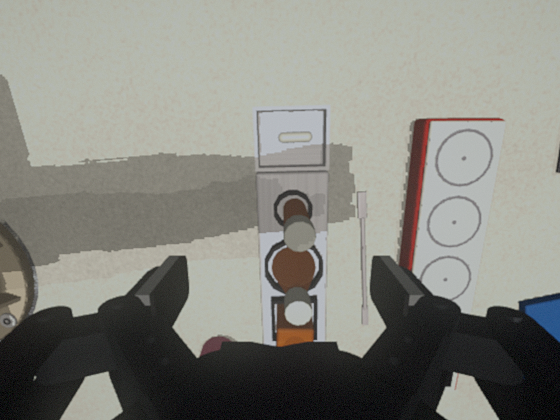

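Wrist view: the vial cap (299,236) and flask stopper (298,312) measure within 2 mm of the overview. Now aligning and descending.

{"method": "play_rows", "body": {
  "steps": [
    {"claw": 0, "dp": [-0.0125, 0.009, 0], "angular": [0, 0, 0]},
    {"claw": 0, "dp": [-0.0125, 0.009, 0], "angular": [0, 0, 0]},
    {"claw": 0, "dp": [0, 0, 0.015], "angular": [0, 0, 0]},
    {"claw": 0, "dp": [0, 0, 0.02], "angular": [0, 0, 0]},
    {"claw": 0, "dp": [0, 0, 0.02], "angular": [0, 0, 0]},
    {"claw": 0, "dp": [0, 0, 0.015], "angular": [0, 0, 0]},
    {"claw": 0, "dp": [0, 0, 0], "angular": [0, 0, 0]},
    {"claw": 0, "dp": [0, 0, 0], "angular": [0, 0, 0]}
  ]
}}

```text
clock: 3.58
tcp_pos: [0.4634, 0.0646, 0.169]
orientation: [-0.001, 0.733, 0.68, -0.001]
wrist_force: [-0.7, 1.0, 0.3]
finger_gap: 0.0854
```

```bash
python3 go.py .4682 .059 .104
```

```text
t 3.58 tcp [0.4634 0.0646 0.169 ] heading y -4.32 z [-2.e-03  4.e-04 -1.e+00] gap 0.0854 F [-0.7  1.   0.3] j [-0.03  0.14 -0.35  1.08  0.    1.61]
tool shift mm [-5.3  5.3 65. ]
```

{"method": "play_rows", "body": {
  "steps": [
    {"claw": 0, "dp": [-0.005, 0.005, 0], "angular": [0, 0, 0]},
    {"claw": 0, "dp": [0, 0, 0.01], "angular": [0, 0, 0]},
    {"claw": 0, "dp": [0, 0, 0.015], "angular": [0, 0, 0]},
    {"claw": 0, "dp": [0, 0, 0.015], "angular": [0, 0, 0]},
    {"claw": 0, "dp": [0, 0, 0.015], "angular": [0, 0, 0]},
    {"claw": 0, "dp": [0, 0, 0.01], "angular": [0, 0, 0]},
    {"claw": 0, "dp": [0, 0, 0], "angular": [0, 0, 0]},
    {"claw": 0, "dp": [0, 0, 0], "angular": [0, 0, 0]}
  ]
}}

```text
clock: 4.25
tcp_pos: [0.4691, 0.0584, 0.1042]
orientation: [-0.0, 0.734, 0.679, -0.0]
wrist_force: [0.4, -0.2, 0.5]
finger_gap: 0.0855
```

```bash
python3 go.py .4682 .059 .104
```

```text
t 4.25 tcp [0.4691 0.0584 0.1042] heading y -4.4 z [-5.e-04  1.e-04 -1.e+00] gap 0.0855 F [ 0.4 -0.2  0.5] j [-0.05  0.21 -0.44  0.92  0.    1.6 ]
tool shift mm [ 0.5 -1.   0.2]
```

Close the claw in small steps so it goes gently, then lift.

{"method": "play_rows", "body": {
  "steps": [
    {"claw": 60, "dp": [0, 0, 0], "angular": [0, 0, 0]},
    {"claw": 100, "dp": [0, 0, 0], "angular": [0, 0, 0]},
    {"claw": 130, "dp": [0, 0, 0], "angular": [0, 0, 0]},
    {"claw": 160, "dp": [0, 0, 0], "angular": [0, 0, 0]},
    {"claw": 200, "dp": [0, 0, 0], "angular": [0, 0, 0]},
    {"claw": 255, "dp": [0, 0, 0], "angular": [0, 0, 0]},
    {"claw": 255, "dp": [0, 0, 0], "angular": [0, 0, 0]},
    {"claw": 255, "dp": [0, 0, 0], "angular": [0, 0, 0]}
  ],
  "force": 30
}}

```text
clock: 4.92
tcp_pos: [0.4695, 0.0584, 0.1048]
orientation: [0.0, 0.734, 0.679, 0.0]
wrist_force: [-1.4, -0.5, 5.6]
finger_gap: 0.0279
```

{"method": "play_rows", "body": {
  "steps": [
    {"claw": 255, "dp": [0, 0, -0.004], "angular": [0, 0, 0]},
    {"claw": 255, "dp": [0, 0, -0.01], "angular": [0, 0, 0]},
    {"claw": 255, "dp": [0, 0, -0.015], "angular": [0, 0, 0]},
    {"claw": 255, "dp": [0, 0, -0.02], "angular": [0, 0, 0]},
    {"claw": 255, "dp": [0, 0, -0.02], "angular": [0, 0, 0]},
    {"claw": 255, "dp": [0, 0, -0.015], "angular": [0, 0, 0]},
    {"claw": 255, "dp": [0, 0, 0], "angular": [0, 0, 0]},
    {"claw": 255, "dp": [0, 0, 0], "angular": [0, 0, 0]}
  ]
}}

```text
clock: 5.58
tcp_pos: [0.4698, 0.0584, 0.1892]
orientation: [0.001, 0.734, 0.679, 0.001]
wrist_force: [-0.2, -0.4, -0.2]
finger_gap: 0.0281
```

```bash
python3 go.py .636 -.111 .119
```

```text
t 5.58 tcp [0.4698 0.0584 0.1892] heading y -4.4 z [ 0.0022 -0.     -1.    ] gap 0.0281 F [-0.2 -0.4 -0.2] j [-0.05  0.14 -0.3   1.13  0.    1.6 ]
tool shift mm [-156.1  178.5   70.5]
```

{"method": "play_rows", "body": {
  "steps": [
    {"claw": 255, "dp": [-0.0087, 0.0099, 0], "angular": [0, 0, 0]},
    {"claw": 255, "dp": [-0.0173, 0.0198, 0], "angular": [0, 0, 0]},
    {"claw": 255, "dp": [-0.0173, 0.0198, 0], "angular": [0, 0, 0]},
    {"claw": 255, "dp": [-0.0173, 0.0198, 0], "angular": [0, 0, 0]},
    {"claw": 255, "dp": [-0.0173, 0.0198, 0], "angular": [0, 0, 0]},
    {"claw": 255, "dp": [-0.0173, 0.0198, 0], "angular": [0, 0, 0]},
    {"claw": 255, "dp": [-0.0173, 0.0198, 0], "angular": [0, 0, 0]},
    {"claw": 255, "dp": [-0.0173, 0.0198, 0], "angular": [0, 0, 0]}
  ]
}}

```text
clock: 6.25
tcp_pos: [0.6076, -0.084, 0.1863]
orientation: [-0.001, 0.734, 0.679, -0.001]
wrist_force: [0.1, 0.3, -0.1]
finger_gap: 0.0278
```

{"method": "play_rows", "body": {
  "steps": [
    {"claw": 255, "dp": [-0.0173, 0.0198, 0], "angular": [0, 0, 0]},
    {"claw": 255, "dp": [-0.0087, 0.0099, 0], "angular": [0, 0, 0]},
    {"claw": 255, "dp": [0, 0, 0.008], "angular": [0, 0, 0]},
    {"claw": 255, "dp": [0, 0, 0.015], "angular": [0, 0, 0]},
    {"claw": 255, "dp": [0, 0, 0.015], "angular": [0, 0, 0]},
    {"claw": 255, "dp": [0, 0, 0.008], "angular": [0, 0, 0]},
    {"claw": 255, "dp": [0, 0, 0], "angular": [0, 0, 0]},
    {"claw": 255, "dp": [0, 0, 0], "angular": [0, 0, 0]}
  ]
}}

```text
clock: 6.92
tcp_pos: [0.6339, -0.1102, 0.1411]
orientation: [-0.001, 0.734, 0.68, -0.001]
wrist_force: [-0.6, -0.5, -0.6]
finger_gap: 0.0283
```

```bash
python3 go.py .636 -.111 .119
python3 -c "
from h import *
im,P=look('scene'); save('s1',cv2.resize(im[130:320,110:390],None,fx=2.8,fy=2.8,interpolation=cv2.INTER_CUBIC))
z=P[...,2]; h=cv2.cvtColor(im,cv2.COLOR_RGB2HSV)
m=(P[...,0]>.6)&(P[...,0]<.68)&(abs(P[...,1]+.111)<.03)&(z>.055)&(z<.12)&(h[...,1]>100)
p=P[m]; print(p.shape,p.min(0),p.max(0))
for a in np.arange(.06,.12,.01):
  t=p[abs(p[:,2]-a)<.005]
  if len(t)>5: print(a.round(3),t.mean(0),np.ptp(t,0))
"
```

```text
t 6.92 tcp [ 0.6339 -0.1102  0.1411] heading y -4.38 z [-2.5e-03  9.0e-04 -1.0e+00] gap 0.0283 F [-0.6 -0.5 -0.6] j [-0.3   0.49  0.07  1.15  0.    1.35]
tool shift mm [-0.7  2.2 22.1]
(348, 3) [ 0.63006654 -0.12098616  0.06796863] [ 0.64770643 -0.09805551  0.1198192 ]
0.07 [ 0.64213439 -0.10733422  0.07207921] [0.01270397 0.02248725 0.00697674]
0.08 [ 0.64210136 -0.1076053   0.08002101] [0.01511222 0.02293065 0.00989969]
0.09 [ 0.64208552 -0.10695922  0.0899422 ] [0.01469981 0.02099047 0.00989052]
0.1 [ 0.6426272  -0.10769123  0.10000982] [0.01682802 0.02290994 0.00992019]
0.11 [ 0.64238579 -0.10715675  0.11031264] [0.01725447 0.02181971 0.00969746]
```

View pics/s1.png

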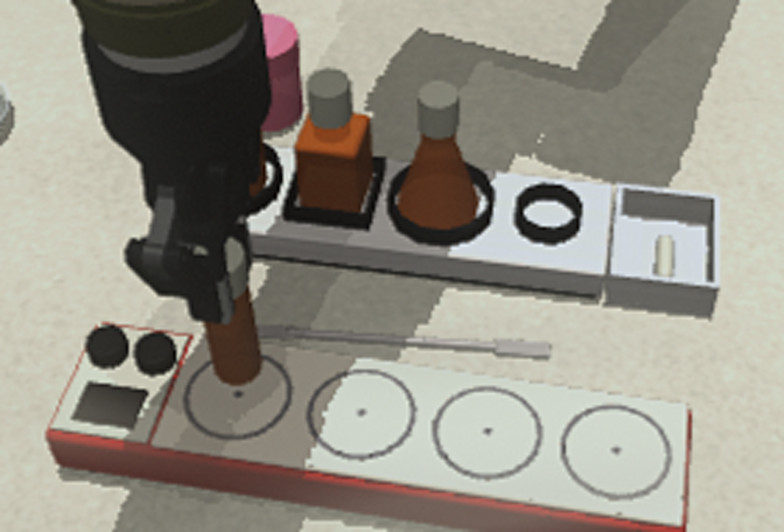

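The vial is held upright over the right-end circle, about 2 mm short in x. Its collar stays empty on the rack, as expected. Setting it down.

{"method": "play_rows", "body": {
  "steps": [
    {"claw": 255, "dp": [-0.001, 0.0025, 0.004], "angular": [0, 0, 0]},
    {"claw": 255, "dp": [0, 0, 0.006], "angular": [0, 0, 0]},
    {"claw": 255, "dp": [0, 0, 0.005], "angular": [0, 0, 0]},
    {"claw": 255, "dp": [0, 0, 0.003], "angular": [0, 0, 0]},
    {"claw": 255, "dp": [0, 0, 0.002], "angular": [0, 0, 0]},
    {"claw": 255, "dp": [0, 0, 0.001], "angular": [0, 0, 0]},
    {"claw": 255, "dp": [0, 0, 0], "angular": [0, 0, 0]},
    {"claw": 255, "dp": [0, 0, 0], "angular": [0, 0, 0]}
  ]
}}

```text
clock: 7.63
tcp_pos: [0.6373, -0.1118, 0.1213]
orientation: [0.0, 0.734, 0.679, 0.0]
wrist_force: [-0.9, -0.6, -0.3]
finger_gap: 0.0279
```

```bash
python3 go.py .636 -.111 .119
```

```text
t 7.63 tcp [ 0.6373 -0.1118  0.1213] heading y -4.4 z [ 1.e-04  1.e-04 -1.e+00] gap 0.0279 F [-0.9 -0.6 -0.3] j [-0.3   0.5   0.04  1.11  0.    1.35]
tool shift mm [ 0.7 -1.4  2.3]
```

{"method": "play_rows", "body": {
  "steps": [
    {"claw": 255, "dp": [0, 0, 0.001], "angular": [0, 0, 0]},
    {"claw": 255, "dp": [0, 0, 0.001], "angular": [0, 0, 0]},
    {"claw": 255, "dp": [0, 0, 0], "angular": [0, 0, 0]},
    {"claw": 255, "dp": [0, 0, 0], "angular": [0, 0, 0]},
    {"claw": 180, "dp": [0, 0, 0], "angular": [0, 0, 0]},
    {"claw": 130, "dp": [0, 0, 0], "angular": [0, 0, 0]},
    {"claw": 80, "dp": [0, 0, 0], "angular": [0, 0, 0]},
    {"claw": 40, "dp": [0, 0, 0], "angular": [0, 0, 0]}
  ]
}}

```text
clock: 8.3
tcp_pos: [0.6371, -0.1117, 0.1189]
orientation: [-0.0, 0.734, 0.679, -0.0]
wrist_force: [-0.7, 0.2, -0.6]
finger_gap: 0.0636
```

{"method": "play_rows", "body": {
  "steps": [
    {"claw": 0, "dp": [0, 0, 0], "angular": [0, 0, 0]},
    {"claw": 0, "dp": [0, 0, 0], "angular": [0, 0, 0]},
    {"claw": 0, "dp": [0, 0, -0.01], "angular": [0, 0, 0]},
    {"claw": 0, "dp": [0, 0, -0.025], "angular": [0, 0, 0]},
    {"claw": 0, "dp": [0, 0, -0.03], "angular": [0, 0, 0]},
    {"claw": 0, "dp": [0, 0, -0.025], "angular": [0, 0, 0]},
    {"claw": 0, "dp": [0, 0, 0], "angular": [0, 0, 0]},
    {"claw": 0, "dp": [0, 0, 0], "angular": [0, 0, 0]}
  ]
}}

```text
clock: 8.97
tcp_pos: [0.6386, -0.1122, 0.2122]
orientation: [0.002, 0.734, 0.679, 0.001]
wrist_force: [0.1, 0.2, -0.9]
finger_gap: 0.0856
```

```bash
python3 go.py .462 -.0138 .200
cat > caps.py <<'E'
from h import *
for cam in ("scene","side"):
    im,P=look(cam); h=cv2.cvtColor(im,cv2.COLOR_RGB2HSV); z=P[...,2]
    m=((z>.085)&(z<.155)&(h[...,1]<70)&(h[...,2]>70)&(abs(P[...,1])<.2)&(P[...,0]>.4)&(P[...,0]<.7)).astype(np.uint8)
    n,l,st,c=cv2.connectedComponentsWithStats(m)
    for i in range(1,n):
        if st[i,4]>60:
            p=P[l==i]; zt=np.percentile(p[:,2],97); t=p[p[:,2]>zt-.004]; print(cam,c[i].round(),st[i,4],((t.min(0)+t.max(0))/2).round(4),np.ptp(t,0).round(3))
E
python3 caps.py
```

```text
t 8.97 tcp [ 0.6386 -0.1122  0.2122] heading y -4.4 z [ 0.0049 -0.0014 -1.    ] gap 0.0856 F [ 0.1  0.2 -0.9] j [-0.3   0.46  0.2   1.3   0.    1.35]
tool shift mm [  84.5 -183.7   11.2]
scene [227. 165.] 275 [ 0.4571 -0.0847  0.1276] [0.027 0.026 0.004]
scene [191. 174.] 233 [ 0.4551 -0.151   0.101 ] [0.047 0.036 0.005]
scene [266. 169.] 272 [ 0.4635 -0.0156  0.1292] [0.027 0.025 0.004]
scene [187. 236.] 394 [ 0.6358 -0.1128  0.1407] [0.029 0.028 0.005]
side [214. 116.] 142 [ 0.6378 -0.1107  0.1394] [0.026 0.027 0.003]
side [328. 136.] 460 [ 0.4525 -0.156   0.1007] [0.051 0.05  0.005]
side [319. 152.] 144 [ 0.4575 -0.0828  0.1266] [0.026 0.025 0.004]
side [307. 182.] 162 [ 0.4631 -0.0134  0.1286] [0.024 0.024 0.004]
```

The vial stands at (0.637,-0.112), 1 mm from the dot. Next is the flask.

{"method": "play_rows", "body": {
  "steps": [
    {"claw": 0, "dp": [0.007, -0.0155, 0], "angular": [0, 0, 0]},
    {"claw": 0, "dp": [0.014, -0.0305, 0], "angular": [0, 0, 0]},
    {"claw": 0, "dp": [0.014, -0.0305, 0], "angular": [0, 0, 0]},
    {"claw": 0, "dp": [0.014, -0.0305, 0], "angular": [0, 0, 0]},
    {"claw": 0, "dp": [0.014, -0.0305, 0], "angular": [0, 0, 0]},
    {"claw": 0, "dp": [0.014, -0.0305, 0], "angular": [0, 0, 0]},
    {"claw": 0, "dp": [0.007, -0.0155, 0], "angular": [0, 0, 0]},
    {"claw": 0, "dp": [0, 0, 0.02], "angular": [0, 0, 0]}
  ]
}}

```text
clock: 9.73
tcp_pos: [0.4582, -0.0123, 0.1909]
orientation: [0.0, 0.733, 0.68, 0.0]
wrist_force: [1.3, 0.5, 0.7]
finger_gap: 0.0854
```

{"method": "play_rows", "body": {
  "steps": [
    {"claw": 0, "dp": [0, 0, 0.015], "angular": [0, 0, 0]},
    {"claw": 0, "dp": [0, 0, 0], "angular": [0, 0, 0]},
    {"claw": 0, "dp": [0, 0, 0], "angular": [0, 0, 0]},
    {"claw": 0, "dp": [0, 0, 0], "angular": [0, 0, 0]},
    {"claw": 0, "dp": [0, 0, 0], "angular": [0, 0, 0]},
    {"claw": 0, "dp": [0, 0, 0], "angular": [0, 0, 0]},
    {"claw": 0, "dp": [0, 0, 0], "angular": [0, 0, 0]},
    {"claw": 0, "dp": [0, 0, 0], "angular": [0, 0, 0]}
  ]
}}

```text
clock: 10.4
tcp_pos: [0.4611, -0.0141, 0.1746]
orientation: [0.0, 0.734, 0.679, 0.0]
wrist_force: [0.1, -0.2, -0.1]
finger_gap: 0.0858
```

```bash
python3 go.py .4628 -.0143 .107
```

```text
t 10.4 tcp [ 0.4611 -0.0141  0.1746] heading y -4.41 z [ 6.e-04 -0.e+00 -1.e+00] gap 0.0858 F [ 0.1 -0.2 -0.1] j [-0.2   0.13 -0.35  1.09  0.    1.44]
tool shift mm [-0.1  1.7 67.6]
```

{"method": "play_rows", "body": {
  "steps": [
    {"claw": 0, "dp": [0, 0.0015, 0.008], "angular": [0, 0, 0]},
    {"claw": 0, "dp": [0, 0, 0.015], "angular": [0, 0, 0]},
    {"claw": 0, "dp": [0, 0, 0.018], "angular": [0, 0, 0]},
    {"claw": 0, "dp": [0, 0, 0.015], "angular": [0, 0, 0]},
    {"claw": 0, "dp": [0, 0, 0.008], "angular": [0, 0, 0]},
    {"claw": 0, "dp": [0, 0, 0.003], "angular": [0, 0, 0]},
    {"claw": 0, "dp": [0, 0, 0], "angular": [0, 0, 0]},
    {"claw": 0, "dp": [0, 0, 0], "angular": [0, 0, 0]}
  ]
}}

```text
clock: 11.07
tcp_pos: [0.4627, -0.0142, 0.1077]
orientation: [0.0, 0.734, 0.679, 0.0]
wrist_force: [0.9, -0.6, 1.0]
finger_gap: 0.0857
```

{"method": "play_rows", "body": {
  "steps": [
    {"claw": 60, "dp": [0, 0, 0], "angular": [0, 0, 0]},
    {"claw": 100, "dp": [0, 0, 0], "angular": [0, 0, 0]},
    {"claw": 130, "dp": [0, 0, 0], "angular": [0, 0, 0]},
    {"claw": 160, "dp": [0, 0, 0], "angular": [0, 0, 0]},
    {"claw": 200, "dp": [0, 0, 0], "angular": [0, 0, 0]},
    {"claw": 255, "dp": [0, 0, 0], "angular": [0, 0, 0]},
    {"claw": 255, "dp": [0, 0, 0], "angular": [0, 0, 0]},
    {"claw": 255, "dp": [0, 0, 0], "angular": [0, 0, 0]}
  ],
  "force": 35
}}

```text
clock: 11.73
tcp_pos: [0.4624, -0.0141, 0.1076]
orientation: [0.0, 0.734, 0.679, 0.0]
wrist_force: [-1.7, -0.2, 4.7]
finger_gap: 0.0247
```

{"method": "play_rows", "body": {
  "steps": [
    {"claw": 255, "dp": [0, 0, -0.004], "angular": [0, 0, 0]},
    {"claw": 255, "dp": [0, 0, -0.01], "angular": [0, 0, 0]},
    {"claw": 255, "dp": [0, 0, -0.015], "angular": [0, 0, 0]},
    {"claw": 255, "dp": [0, 0, -0.02], "angular": [0, 0, 0]},
    {"claw": 255, "dp": [0, 0, -0.02], "angular": [0, 0, 0]},
    {"claw": 255, "dp": [0, 0, -0.015], "angular": [0, 0, 0]},
    {"claw": 255, "dp": [0, 0, 0], "angular": [0, 0, 0]},
    {"claw": 255, "dp": [0, 0, 0], "angular": [0, 0, 0]}
  ]
}}

```text
clock: 12.4
tcp_pos: [0.4628, -0.0142, 0.1915]
orientation: [0.001, 0.734, 0.679, 0.0]
wrist_force: [-0.3, -0.3, -0.6]
finger_gap: 0.0249
```

```bash
python3 go.py .642 -.0395 .122
```

```text
t 12.4 tcp [ 0.4628 -0.0142  0.1915] heading y -4.4 z [ 1.5e-03 -2.0e-04 -1.0e+00] gap 0.0249 F [-0.3 -0.3 -0.6] j [-0.2   0.12 -0.32  1.13  0.    1.44]
tool shift mm [-11.5 180.5  69.8]
```

{"method": "play_rows", "body": {
  "steps": [
    {"claw": 255, "dp": [-0.0006, 0.01, 0], "angular": [0, 0, 0]},
    {"claw": 255, "dp": [-0.0013, 0.02, 0], "angular": [0, 0, 0]},
    {"claw": 255, "dp": [-0.0013, 0.02, 0], "angular": [0, 0, 0]},
    {"claw": 255, "dp": [-0.0013, 0.02, 0], "angular": [0, 0, 0]},
    {"claw": 255, "dp": [-0.0013, 0.02, 0], "angular": [0, 0, 0]},
    {"claw": 255, "dp": [-0.0013, 0.02, 0], "angular": [0, 0, 0]},
    {"claw": 255, "dp": [-0.0013, 0.02, 0], "angular": [0, 0, 0]},
    {"claw": 255, "dp": [-0.0013, 0.02, 0], "angular": [0, 0, 0]}
  ]
}}

```text
clock: 13.07
tcp_pos: [0.6119, -0.0353, 0.1889]
orientation: [-0.001, 0.734, 0.679, -0.001]
wrist_force: [0.1, -0.5, -1.5]
finger_gap: 0.0248
```

{"method": "play_rows", "body": {
  "steps": [
    {"claw": 255, "dp": [-0.0013, 0.02, 0], "angular": [0, 0, 0]},
    {"claw": 255, "dp": [-0.0005, 0.0105, 0], "angular": [0, 0, 0]},
    {"claw": 255, "dp": [0, 0, 0.008], "angular": [0, 0, 0]},
    {"claw": 255, "dp": [0, 0, 0.015], "angular": [0, 0, 0]},
    {"claw": 255, "dp": [0, 0, 0.017], "angular": [0, 0, 0]},
    {"claw": 255, "dp": [0, 0, 0.01], "angular": [0, 0, 0]},
    {"claw": 255, "dp": [0, 0, 0.005], "angular": [0, 0, 0]},
    {"claw": 255, "dp": [0, 0, 0], "angular": [0, 0, 0]}
  ]
}}

```text
clock: 13.73
tcp_pos: [0.6397, -0.0391, 0.1338]
orientation: [-0.002, 0.734, 0.679, -0.001]
wrist_force: [-0.7, 0.1, -0.1]
finger_gap: 0.0248
```

```bash
python3 go.py .642 -.0395 .1226
```

```text
t 13.73 tcp [ 0.6397 -0.0391  0.1338] heading y -4.4 z [-4.2e-03  9.0e-04 -1.0e+00] gap 0.0248 F [-0.7  0.1 -0.1] j [-0.19  0.49  0.05  1.13  0.    1.46]
tool shift mm [-0.2  2.3 11.2]
```

{"method": "play_rows", "body": {
  "steps": [
    {"claw": 255, "dp": [0, 0.001, 0.002], "angular": [0, 0, 0]},
    {"claw": 255, "dp": [0, 0, 0.003], "angular": [0, 0, 0]},
    {"claw": 255, "dp": [0, 0, 0.002], "angular": [0, 0, 0]},
    {"claw": 255, "dp": [0, 0, 0.001], "angular": [0, 0, 0]},
    {"claw": 255, "dp": [0, 0, 0], "angular": [0, 0, 0]},
    {"claw": 255, "dp": [0, 0, 0], "angular": [0, 0, 0]},
    {"claw": 255, "dp": [0, 0, 0], "angular": [0, 0, 0]},
    {"claw": 255, "dp": [0, 0, 0], "angular": [0, 0, 0]}
  ]
}}

```text
clock: 14.4
tcp_pos: [0.6425, -0.0395, 0.1285]
orientation: [0.0, 0.734, 0.679, 0.0]
wrist_force: [-0.3, 0.4, -1.8]
finger_gap: 0.025
```

```bash
python3 go.py .642 -.0395 .1226
```

```text
t 14.4 tcp [ 0.6425 -0.0395  0.1285] heading y -4.4 z [ 4.e-04  0.e+00 -1.e+00] gap 0.025 F [-0.3  0.4 -1.8] j [-0.19  0.49  0.04  1.12  0.    1.46]
tool shift mm [-0.1 -0.5  5.9]
```

{"method": "play_rows", "body": {
  "steps": [
    {"claw": 255, "dp": [0, 0, 0.001], "angular": [0, 0, 0]},
    {"claw": 255, "dp": [0, 0, 0.002], "angular": [0, 0, 0]},
    {"claw": 255, "dp": [0, 0, 0.001], "angular": [0, 0, 0]},
    {"claw": 255, "dp": [0, 0, 0.001], "angular": [0, 0, 0]},
    {"claw": 255, "dp": [0, 0, 0], "angular": [0, 0, 0]},
    {"claw": 255, "dp": [0, 0, 0], "angular": [0, 0, 0]},
    {"claw": 255, "dp": [0, 0, 0], "angular": [0, 0, 0]},
    {"claw": 255, "dp": [0, 0, 0], "angular": [0, 0, 0]}
  ]
}}

```text
clock: 15.07
tcp_pos: [0.6424, -0.0395, 0.1233]
orientation: [0.0, 0.734, 0.679, 0.0]
wrist_force: [-0.5, -0.2, -0.5]
finger_gap: 0.0249
```

```bash
python3 go.py .642 -.0395 .1226
```

```text
t 15.07 tcp [ 0.6424 -0.0395  0.1233] heading y -4.4 z [ 2.e-04  1.e-04 -1.e+00] gap 0.0249 F [-0.5 -0.2 -0.5] j [-0.19  0.5   0.03  1.11  0.    1.46]
tool shift mm [-0.1 -0.4  0.7]
```

{"method": "play_rows", "body": {
  "steps": [
    {"claw": 255, "dp": [0, 0, 0.001], "angular": [0, 0, 0]},
    {"claw": 255, "dp": [0, 0, 0], "angular": [0, 0, 0]},
    {"claw": 255, "dp": [0, 0, 0], "angular": [0, 0, 0]},
    {"claw": 255, "dp": [0, 0, 0], "angular": [0, 0, 0]},
    {"claw": 180, "dp": [0, 0, 0], "angular": [0, 0, 0]},
    {"claw": 130, "dp": [0, 0, 0], "angular": [0, 0, 0]},
    {"claw": 80, "dp": [0, 0, 0], "angular": [0, 0, 0]},
    {"claw": 40, "dp": [0, 0, 0], "angular": [0, 0, 0]}
  ]
}}

```text
clock: 15.73
tcp_pos: [0.6423, -0.0395, 0.122]
orientation: [-0.0, 0.734, 0.679, -0.0]
wrist_force: [0.8, 0.1, 0.8]
finger_gap: 0.0601
```

{"method": "play_rows", "body": {
  "steps": [
    {"claw": 0, "dp": [0, 0, 0], "angular": [0, 0, 0]},
    {"claw": 0, "dp": [0, 0, 0], "angular": [0, 0, 0]},
    {"claw": 0, "dp": [0, 0, -0.01], "angular": [0, 0, 0]},
    {"claw": 0, "dp": [0, 0, -0.025], "angular": [0, 0, 0]},
    {"claw": 0, "dp": [0, 0, -0.03], "angular": [0, 0, 0]},
    {"claw": 0, "dp": [0, 0, -0.025], "angular": [0, 0, 0]},
    {"claw": 0, "dp": [0, 0, 0], "angular": [0, 0, 0]},
    {"claw": 0, "dp": [0, 0, 0], "angular": [0, 0, 0]}
  ]
}}

```text
clock: 16.4
tcp_pos: [0.6437, -0.0397, 0.2152]
orientation: [0.002, 0.734, 0.679, 0.002]
wrist_force: [0.0, -0.6, -0.5]
finger_gap: 0.0852
```

```bash
python3 go.py .4572 -.0837 .180; python3 caps.py
```

```text
t 16.4 tcp [ 0.6437 -0.0397  0.2152] heading y -4.4 z [ 5.e-03 -8.e-04 -1.e+00] gap 0.0852 F [ 0.  -0.6 -0.5] j [-0.19  0.45  0.2   1.31  0.    1.46]
tool shift mm [ -58.1 -182.8   34.3]
scene [187. 169.] 611 [ 0.4515 -0.1582  0.1017] [0.054 0.051 0.005]
scene [188. 237.] 400 [ 0.6362 -0.1124  0.1405] [0.029 0.028 0.005]
scene [236. 243.] 385 [ 0.6413 -0.0413  0.1442] [0.026 0.025 0.004]
side [214. 116.] 159 [ 0.6369 -0.1108  0.1396] [0.029 0.028 0.003]
side [328. 136.] 461 [ 0.4526 -0.1558  0.1005] [0.05  0.052 0.005]
side [195. 142.] 145 [ 0.6432 -0.0391  0.1431] [0.024 0.023 0.004]
side [320. 152.] 172 [ 0.4567 -0.0814  0.1265] [0.027 0.027 0.004]
```

The flask is within about 1 mm of its dot (0.642,-0.040). Next is the bottle.

{"method": "play_rows", "body": {
  "steps": [
    {"claw": 0, "dp": [-0.005, -0.0155, 0], "angular": [0, 0, 0]},
    {"claw": 0, "dp": [-0.0097, -0.0305, 0], "angular": [0, 0, 0]},
    {"claw": 0, "dp": [-0.0097, -0.0305, 0], "angular": [0, 0, 0]},
    {"claw": 0, "dp": [-0.0097, -0.0305, 0], "angular": [0, 0, 0]},
    {"claw": 0, "dp": [-0.0097, -0.0305, 0], "angular": [0, 0, 0]},
    {"claw": 0, "dp": [-0.0097, -0.0305, 0], "angular": [0, 0, 0]},
    {"claw": 0, "dp": [-0.005, -0.0145, 0], "angular": [0, 0, 0]},
    {"claw": 0, "dp": [0, 0, 0.02], "angular": [0, 0, 0]}
  ]
}}

```text
clock: 17.17
tcp_pos: [0.4537, -0.0843, 0.194]
orientation: [0.001, 0.734, 0.679, 0.0]
wrist_force: [1.4, -0.6, 0.8]
finger_gap: 0.0855
```

{"method": "play_rows", "body": {
  "steps": [
    {"claw": 0, "dp": [0, 0, 0.02], "angular": [0, 0, 0]},
    {"claw": 0, "dp": [0, 0, 0], "angular": [0, 0, 0]},
    {"claw": 0, "dp": [0, 0, 0], "angular": [0, 0, 0]},
    {"claw": 0, "dp": [0, 0, 0], "angular": [0, 0, 0]},
    {"claw": 0, "dp": [0, 0, 0], "angular": [0, 0, 0]},
    {"claw": 0, "dp": [0, 0, 0], "angular": [0, 0, 0]},
    {"claw": 0, "dp": [0, 0, 0], "angular": [0, 0, 0]},
    {"claw": 0, "dp": [0, 0, 0], "angular": [0, 0, 0]}
  ]
}}

```text
clock: 17.83
tcp_pos: [0.4563, -0.0839, 0.1727]
orientation: [0.0, 0.734, 0.68, 0.0]
wrist_force: [0.7, 0.2, 0.5]
finger_gap: 0.085
```

```bash
python3 go.py .4570 -.0834 .105
```

```text
t 17.83 tcp [ 0.4563 -0.0839  0.1727] heading y -4.39 z [ 8.e-04 -2.e-04 -1.e+00] gap 0.085 F [0.7 0.2 0.5] j [-0.36  0.13 -0.35  1.08  0.    1.29]
tool shift mm [ 0.5  0.6 67.7]
```

{"method": "play_rows", "body": {
  "steps": [
    {"claw": 0, "dp": [0, 0.0005, 0.008], "angular": [0, 0, 0]},
    {"claw": 0, "dp": [0, 0, 0.015], "angular": [0, 0, 0]},
    {"claw": 0, "dp": [0, 0, 0.018], "angular": [0, 0, 0]},
    {"claw": 0, "dp": [0, 0, 0.015], "angular": [0, 0, 0]},
    {"claw": 0, "dp": [0, 0, 0.008], "angular": [0, 0, 0]},
    {"claw": 0, "dp": [0, 0, 0.003], "angular": [0, 0, 0]},
    {"claw": 0, "dp": [0, 0, 0], "angular": [0, 0, 0]},
    {"claw": 0, "dp": [0, 0, 0], "angular": [0, 0, 0]}
  ]
}}

```text
clock: 18.5
tcp_pos: [0.4568, -0.0839, 0.1056]
orientation: [0.0, 0.734, 0.679, 0.0]
wrist_force: [0.2, 0.2, -0.6]
finger_gap: 0.0853
```

{"method": "play_rows", "body": {
  "steps": [
    {"claw": 60, "dp": [0, 0, 0], "angular": [0, 0, 0]},
    {"claw": 100, "dp": [0, 0, 0], "angular": [0, 0, 0]},
    {"claw": 130, "dp": [0, 0, 0], "angular": [0, 0, 0]},
    {"claw": 160, "dp": [0, 0, 0], "angular": [0, 0, 0]},
    {"claw": 200, "dp": [0, 0, 0], "angular": [0, 0, 0]},
    {"claw": 255, "dp": [0, 0, 0], "angular": [0, 0, 0]},
    {"claw": 255, "dp": [0, 0, 0], "angular": [0, 0, 0]},
    {"claw": 255, "dp": [0, 0, 0], "angular": [0, 0, 0]}
  ],
  "force": 35
}}

```text
clock: 19.17
tcp_pos: [0.4565, -0.0839, 0.1057]
orientation: [0.0, 0.734, 0.679, 0.0]
wrist_force: [-1.0, 0.8, 5.7]
finger_gap: 0.027
```

{"method": "play_rows", "body": {
  "steps": [
    {"claw": 255, "dp": [0, 0, -0.004], "angular": [0, 0, 0]},
    {"claw": 255, "dp": [0, 0, -0.01], "angular": [0, 0, 0]},
    {"claw": 255, "dp": [0, 0, -0.015], "angular": [0, 0, 0]},
    {"claw": 255, "dp": [0, 0, -0.02], "angular": [0, 0, 0]},
    {"claw": 255, "dp": [0, 0, -0.02], "angular": [0, 0, 0]},
    {"claw": 255, "dp": [0, 0, -0.015], "angular": [0, 0, 0]},
    {"claw": 255, "dp": [0, 0, 0], "angular": [0, 0, 0]},
    {"claw": 255, "dp": [0, 0, 0], "angular": [0, 0, 0]}
  ]
}}

```text
clock: 19.83
tcp_pos: [0.4568, -0.084, 0.1894]
orientation: [0.001, 0.734, 0.679, 0.0]
wrist_force: [-0.2, -0.6, -1.9]
finger_gap: 0.0272
```

```bash
python3 go.py .648 .032 .120
```

```text
t 19.83 tcp [ 0.4568 -0.084   0.1894] heading y -4.4 z [ 1.2e-03 -3.0e-04 -1.0e+00] gap 0.0272 F [-0.2 -0.6 -1.9] j [-0.35  0.12 -0.32  1.13  0.    1.29]
tool shift mm [130.3 181.6  69.6]
```

{"method": "play_rows", "body": {
  "steps": [
    {"claw": 255, "dp": [0.008, 0.008, 0], "angular": [0, 0, 0]},
    {"claw": 255, "dp": [0.02, 0.015, 0], "angular": [0, 0, 0]},
    {"claw": 255, "dp": [0.022, 0.018, 0], "angular": [0, 0, 0]},
    {"claw": 255, "dp": [0.022, 0.02, 0], "angular": [0, 0, 0]},
    {"claw": 255, "dp": [0.02, 0.02, 0], "angular": [0, 0, 0]},
    {"claw": 255, "dp": [0.018, 0.02, 0], "angular": [0, 0, 0]},
    {"claw": 255, "dp": [0.012, 0.02, 0], "angular": [0, 0, 0]},
    {"claw": 255, "dp": [0.006, 0.02, 0], "angular": [0, 0, 0]}
  ]
}}

```text
clock: 20.5
tcp_pos: [0.6071, 0.0357, 0.187]
orientation: [-0.001, 0.733, 0.68, -0.001]
wrist_force: [0.2, -0.1, -0.5]
finger_gap: 0.0272
```

{"method": "play_rows", "body": {
  "steps": [
    {"claw": 255, "dp": [0.002, 0.02, 0], "angular": [0, 0, 0]},
    {"claw": 255, "dp": [0, 0.014, 0], "angular": [0, 0, 0]},
    {"claw": 255, "dp": [0, 0.006, 0.008], "angular": [0, 0, 0]},
    {"claw": 255, "dp": [0, 0, 0.015], "angular": [0, 0, 0]},
    {"claw": 255, "dp": [0, 0, 0.017], "angular": [0, 0, 0]},
    {"claw": 255, "dp": [0, 0, 0.012], "angular": [0, 0, 0]},
    {"claw": 255, "dp": [0, 0, 0.006], "angular": [0, 0, 0]},
    {"claw": 255, "dp": [0, 0, 0], "angular": [0, 0, 0]}
  ]
}}

```text
clock: 21.17
tcp_pos: [0.6446, 0.0323, 0.1278]
orientation: [-0.002, 0.734, 0.679, -0.002]
wrist_force: [-0.6, 0.6, -1.2]
finger_gap: 0.0269
```

```bash
python3 go.py .648 .032 .1207
```

```text
t 21.17 tcp [0.6446 0.0323 0.1278] heading y -4.4 z [-5.8e-03  6.0e-04 -1.0e+00] gap 0.0269 F [-0.6  0.6 -1.2] j [-0.07  0.5   0.05  1.13  0.    1.57]
tool shift mm [-0.   3.4  7.1]
```

{"method": "play_rows", "body": {
  "steps": [
    {"claw": 255, "dp": [0, 0.001, 0], "angular": [0, 0, 0]},
    {"claw": 255, "dp": [0, 0, 0.002], "angular": [0, 0, 0]},
    {"claw": 255, "dp": [0, 0, 0.002], "angular": [0, 0, 0]},
    {"claw": 255, "dp": [0, 0, 0.001], "angular": [0, 0, 0]},
    {"claw": 255, "dp": [0, 0, 0], "angular": [0, 0, 0]},
    {"claw": 255, "dp": [0, 0, 0], "angular": [0, 0, 0]},
    {"claw": 255, "dp": [0, 0, 0], "angular": [0, 0, 0]},
    {"claw": 255, "dp": [0, 0, 0], "angular": [0, 0, 0]}
  ]
}}

```text
clock: 21.83
tcp_pos: [0.648, 0.0318, 0.1265]
orientation: [0.0, 0.734, 0.679, 0.0]
wrist_force: [0.4, -0.3, -2.2]
finger_gap: 0.0271
```

```bash
python3 go.py .648 .032 .1207
```

```text
t 21.83 tcp [0.648  0.0318 0.1265] heading y -4.4 z [ 4.e-04  1.e-04 -1.e+00] gap 0.0271 F [ 0.4 -0.3 -2.2] j [-0.07  0.5   0.05  1.12  0.    1.57]
tool shift mm [0.2 0.  5.8]
```

{"method": "play_rows", "body": {
  "steps": [
    {"claw": 255, "dp": [0, 0, 0.001], "angular": [0, 0, 0]},
    {"claw": 255, "dp": [0, 0, 0.002], "angular": [0, 0, 0]},
    {"claw": 255, "dp": [0, 0, 0.001], "angular": [0, 0, 0]},
    {"claw": 255, "dp": [0, 0, 0.001], "angular": [0, 0, 0]},
    {"claw": 255, "dp": [0, 0, 0], "angular": [0, 0, 0]},
    {"claw": 255, "dp": [0, 0, 0], "angular": [0, 0, 0]},
    {"claw": 255, "dp": [0, 0, 0], "angular": [0, 0, 0]},
    {"claw": 255, "dp": [0, 0, 0], "angular": [0, 0, 0]}
  ]
}}

```text
clock: 22.5
tcp_pos: [0.6479, 0.0318, 0.1213]
orientation: [-0.0, 0.734, 0.679, 0.0]
wrist_force: [0.1, -0.2, -1.4]
finger_gap: 0.0269
```

```bash
python3 go.py .648 .032 .1207
```

```text
t 22.5 tcp [0.6479 0.0318 0.1213] heading y -4.4 z [ 1.e-04  1.e-04 -1.e+00] gap 0.0269 F [ 0.1 -0.2 -1.4] j [-0.07  0.51  0.05  1.11  0.    1.57]
tool shift mm [0.2 0.1 0.6]
```

{"method": "play_rows", "body": {
  "steps": [
    {"claw": 255, "dp": [0, 0, 0.001], "angular": [0, 0, 0]},
    {"claw": 255, "dp": [0, 0, 0], "angular": [0, 0, 0]},
    {"claw": 255, "dp": [0, 0, 0], "angular": [0, 0, 0]},
    {"claw": 255, "dp": [0, 0, 0], "angular": [0, 0, 0]},
    {"claw": 180, "dp": [0, 0, 0], "angular": [0, 0, 0]},
    {"claw": 130, "dp": [0, 0, 0], "angular": [0, 0, 0]},
    {"claw": 80, "dp": [0, 0, 0], "angular": [0, 0, 0]},
    {"claw": 40, "dp": [0, 0, 0], "angular": [0, 0, 0]}
  ]
}}

```text
clock: 23.17
tcp_pos: [0.6478, 0.0318, 0.1201]
orientation: [-0.0, 0.734, 0.679, -0.0]
wrist_force: [0.0, 0.0, -0.4]
finger_gap: 0.0624
```

{"method": "play_rows", "body": {
  "steps": [
    {"claw": 0, "dp": [0, 0, 0], "angular": [0, 0, 0]},
    {"claw": 0, "dp": [0, 0, 0], "angular": [0, 0, 0]},
    {"claw": 0, "dp": [0, 0, -0.01], "angular": [0, 0, 0]},
    {"claw": 0, "dp": [0, 0, -0.025], "angular": [0, 0, 0]},
    {"claw": 0, "dp": [0, 0, -0.03], "angular": [0, 0, 0]},
    {"claw": 0, "dp": [0, 0, -0.025], "angular": [0, 0, 0]},
    {"claw": 0, "dp": [0, 0, 0], "angular": [0, 0, 0]},
    {"claw": 0, "dp": [0, 0, 0], "angular": [0, 0, 0]}
  ]
}}

```text
clock: 23.83
tcp_pos: [0.6492, 0.0317, 0.2133]
orientation: [0.002, 0.734, 0.679, 0.002]
wrist_force: [0.4, -0.7, 0.7]
finger_gap: 0.0854
```

```bash
python3 go.py .4525 -.1570 .180; python3 caps.py
```

```text
t 23.83 tcp [0.6492 0.0317 0.2133] heading y -4.4 z [ 5.1e-03 -3.0e-04 -1.0e+00] gap 0.0854 F [ 0.4 -0.7  0.7] j [-0.07  0.47  0.21  1.31  0.    1.57]
tool shift mm [-203.3 -181.9   32.3]
scene [187. 169.] 617 [ 0.4525 -0.1583  0.1017] [0.052 0.051 0.005]
scene [188. 237.] 402 [ 0.6366 -0.1126  0.1406] [0.028 0.028 0.005]
scene [236. 243.] 387 [ 0.6425 -0.0413  0.1446] [0.024 0.025 0.005]
scene [286. 251.] 425 [0.6488 0.0307 0.1426] [0.027 0.026 0.005]
side [216. 116.] 125 [ 0.6339 -0.1109  0.1399] [0.021 0.027 0.004]
side [328. 136.] 462 [ 0.4524 -0.1555  0.1003] [0.051 0.052 0.004]
side [197. 144.] 63 [ 0.6421 -0.0369  0.1425] [0.025 0.021 0.004]
side [173. 176.] 214 [0.6481 0.0329 0.1412] [0.027 0.028 0.004]
```

The bottle is centred within 1 mm. Next is the amber jar, the one in its collar at (0.4525,-0.157). The pink one is at x=0.346 and stays clear of the fingers by about 23 mm.

{"method": "play_rows", "body": {
  "steps": [
    {"claw": 0, "dp": [-0.0145, -0.013, 0], "angular": [0, 0, 0]},
    {"claw": 0, "dp": [-0.029, -0.026, 0], "angular": [0, 0, 0]},
    {"claw": 0, "dp": [-0.029, -0.026, 0], "angular": [0, 0, 0]},
    {"claw": 0, "dp": [-0.029, -0.026, 0], "angular": [0, 0, 0]},
    {"claw": 0, "dp": [-0.029, -0.026, 0], "angular": [0, 0, 0]},
    {"claw": 0, "dp": [-0.029, -0.026, 0], "angular": [0, 0, 0]},
    {"claw": 0, "dp": [-0.029, -0.026, 0], "angular": [0, 0, 0]},
    {"claw": 0, "dp": [-0.0145, -0.013, 0], "angular": [0, 0, 0]}
  ]
}}

```text
clock: 24.6
tcp_pos: [0.447, -0.1578, 0.2089]
orientation: [-0.002, 0.734, 0.679, -0.001]
wrist_force: [-0.9, -0.3, -0.4]
finger_gap: 0.0853
```

{"method": "play_rows", "body": {
  "steps": [
    {"claw": 0, "dp": [0, 0, 0.02], "angular": [0, 0, 0]},
    {"claw": 0, "dp": [0, 0, 0.03], "angular": [0, 0, 0]},
    {"claw": 0, "dp": [0, 0, 0.015], "angular": [0, 0, 0]},
    {"claw": 0, "dp": [0, 0, 0], "angular": [0, 0, 0]},
    {"claw": 0, "dp": [0, 0, 0], "angular": [0, 0, 0]},
    {"claw": 0, "dp": [0, 0, 0], "angular": [0, 0, 0]},
    {"claw": 0, "dp": [0, 0, 0], "angular": [0, 0, 0]},
    {"claw": 0, "dp": [0, 0, 0], "angular": [0, 0, 0]}
  ]
}}

```text
clock: 25.27
tcp_pos: [0.4517, -0.1569, 0.1464]
orientation: [0.001, 0.734, 0.68, 0.0]
wrist_force: [1.1, -0.4, -1.3]
finger_gap: 0.0854
```

```bash
python3 go.py .4525 -.1570 .076
```

```text
t 25.27 tcp [ 0.4517 -0.1569  0.1464] heading y -4.38 z [ 1.8e-03 -9.0e-04 -1.0e+00] gap 0.0854 F [ 1.1 -0.4 -1.3] j [-0.5   0.18 -0.37  1.02  0.    1.14]
tool shift mm [-0.   0.7 70.4]
```

{"method": "play_rows", "body": {
  "steps": [
    {"claw": 0, "dp": [0, 0.0005, 0.008], "angular": [0, 0, 0]},
    {"claw": 0, "dp": [0, 0, 0.015], "angular": [0, 0, 0]},
    {"claw": 0, "dp": [0, 0, 0.018], "angular": [0, 0, 0]},
    {"claw": 0, "dp": [0, 0, 0.015], "angular": [0, 0, 0]},
    {"claw": 0, "dp": [0, 0, 0.01], "angular": [0, 0, 0]},
    {"claw": 0, "dp": [0, 0, 0.004], "angular": [0, 0, 0]},
    {"claw": 0, "dp": [0, 0, 0], "angular": [0, 0, 0]},
    {"claw": 0, "dp": [0, 0, 0], "angular": [0, 0, 0]}
  ]
}}

```text
clock: 25.93
tcp_pos: [0.4516, -0.1568, 0.0756]
orientation: [0.0, 0.734, 0.679, 0.0]
wrist_force: [0.0, 0.2, -0.4]
finger_gap: 0.0854
```

{"method": "play_rows", "body": {
  "steps": [
    {"claw": 40, "dp": [0, 0, 0], "angular": [0, 0, 0]},
    {"claw": 70, "dp": [0, 0, 0], "angular": [0, 0, 0]},
    {"claw": 90, "dp": [0, 0, 0], "angular": [0, 0, 0]},
    {"claw": 110, "dp": [0, 0, 0], "angular": [0, 0, 0]},
    {"claw": 150, "dp": [0, 0, 0], "angular": [0, 0, 0]},
    {"claw": 255, "dp": [0, 0, 0], "angular": [0, 0, 0]},
    {"claw": 255, "dp": [0, 0, 0], "angular": [0, 0, 0]},
    {"claw": 255, "dp": [0, 0, 0], "angular": [0, 0, 0]}
  ],
  "force": 35
}}

```text
clock: 26.6
tcp_pos: [0.4519, -0.1569, 0.0761]
orientation: [0.001, 0.734, 0.679, 0.0]
wrist_force: [-0.1, 0.9, 5.8]
finger_gap: 0.0509
```

{"method": "play_rows", "body": {
  "steps": [
    {"claw": 255, "dp": [0, 0, -0.004], "angular": [0, 0, 0]},
    {"claw": 255, "dp": [0, 0, -0.008], "angular": [0, 0, 0]},
    {"claw": 255, "dp": [0, 0, -0.012], "angular": [0, 0, 0]},
    {"claw": 255, "dp": [0, 0, -0.012], "angular": [0, 0, 0]},
    {"claw": 255, "dp": [0, 0, -0.012], "angular": [0, 0, 0]},
    {"claw": 255, "dp": [0, 0, -0.008], "angular": [0, 0, 0]},
    {"claw": 255, "dp": [0, 0, 0], "angular": [0, 0, 0]},
    {"claw": 255, "dp": [0, 0, 0], "angular": [0, 0, 0]}
  ]
}}

```text
clock: 27.27
tcp_pos: [0.4515, -0.1568, 0.1316]
orientation: [0.0, 0.734, 0.679, 0.0]
wrist_force: [0.3, 0.3, -1.5]
finger_gap: 0.0515
```

```bash
python3 go.py .6535 .104 .092
```

```text
t 27.27 tcp [ 0.4515 -0.1568  0.1316] heading y -4.4 z [ 8.e-04 -3.e-04 -1.e+00] gap 0.0515 F [ 0.3  0.3 -1.5] j [-0.5   0.19 -0.39  0.99  0.    1.15]
tool shift mm [275.5 181.4  39.7]
```

{"method": "play_rows", "body": {
  "steps": [
    {"claw": 255, "dp": [0.01, 0, -0.005], "angular": [0, 0, 0]},
    {"claw": 255, "dp": [0.02, 0, -0.005], "angular": [0, 0, 0]},
    {"claw": 255, "dp": [0.03, 0, -0.005], "angular": [0, 0, 0]},
    {"claw": 255, "dp": [0.03, 0, -0.005], "angular": [0, 0, 0]},
    {"claw": 255, "dp": [0.03, 0, -0.005], "angular": [0, 0, 0]},
    {"claw": 255, "dp": [0.03, 0.005, -0.005], "angular": [0, 0, 0]},
    {"claw": 255, "dp": [0.03, 0.01, -0.005], "angular": [0, 0, 0]},
    {"claw": 255, "dp": [0.03, 0.015, -0.005], "angular": [0, 0, 0]}
  ]
}}

```text
clock: 27.93
tcp_pos: [0.4957, 0.0527, 0.1711]
orientation: [-0.001, 0.734, 0.68, -0.001]
wrist_force: [1.2, -0.6, -1.6]
finger_gap: 0.0512
```

{"method": "play_rows", "body": {
  "steps": [
    {"claw": 255, "dp": [0.03, 0.02, 0], "angular": [0, 0, 0]},
    {"claw": 255, "dp": [0.02, 0.025, 0], "angular": [0, 0, 0]},
    {"claw": 255, "dp": [0.01, 0.03, 0], "angular": [0, 0, 0]},
    {"claw": 255, "dp": [0.005, 0.03, 0], "angular": [0, 0, 0]},
    {"claw": 255, "dp": [0, 0.02, 0], "angular": [0, 0, 0]},
    {"claw": 255, "dp": [0, 0.015, 0], "angular": [0, 0, 0]},
    {"claw": 255, "dp": [0, 0.008, 0], "angular": [0, 0, 0]},
    {"claw": 255, "dp": [0, 0.003, 0], "angular": [0, 0, 0]}
  ]
}}

```text
clock: 28.6
tcp_pos: [0.6531, 0.1041, 0.17]
orientation: [-0.001, 0.734, 0.679, -0.001]
wrist_force: [0.3, 0.3, -0.9]
finger_gap: 0.0512
```

```bash
python3 go.py .6535 .104 .0911
```

```text
t 28.6 tcp [0.6531 0.1041 0.17  ] heading y -4.39 z [-1.8e-03  1.0e-04 -1.0e+00] gap 0.0512 F [ 0.3  0.3 -0.9] j [0.04 0.51 0.17 1.23 0.   1.68]
tool shift mm [-0.1  0.5 78.9]
```

{"method": "play_rows", "body": {
  "steps": [
    {"claw": 255, "dp": [0, 0, 0.005], "angular": [0, 0, 0]},
    {"claw": 255, "dp": [0, 0, 0.012], "angular": [0, 0, 0]},
    {"claw": 255, "dp": [0, 0, 0.016], "angular": [0, 0, 0]},
    {"claw": 255, "dp": [0, 0, 0.016], "angular": [0, 0, 0]},
    {"claw": 255, "dp": [0, 0, 0.012], "angular": [0, 0, 0]},
    {"claw": 255, "dp": [0, 0, 0.007], "angular": [0, 0, 0]},
    {"claw": 255, "dp": [0, 0, 0], "angular": [0, 0, 0]},
    {"claw": 255, "dp": [0, 0, 0], "angular": [0, 0, 0]}
  ]
}}

```text
clock: 29.27
tcp_pos: [0.652, 0.1037, 0.1033]
orientation: [-0.0, 0.734, 0.679, -0.0]
wrist_force: [0.1, -0.6, -0.6]
finger_gap: 0.0508
```

```bash
python3 go.py .653 .104 .0911
python3 -c "
from h import *
im,P=look('scene'); save('s2',cv2.resize(im[130:320,110:390],None,fx=2.8,fy=2.8,interpolation=cv2.INTER_CUBIC))"
```

```text
t 29.27 tcp [0.652  0.1037 0.1033] heading y -4.4 z [-1.e-03  1.e-04 -1.e+00] gap 0.0508 F [ 0.1 -0.6 -0.6] j [0.04 0.54 0.06 1.09 0.   1.68]
tool shift mm [ 0.4  1.  12.2]
```

View pics/s2.png

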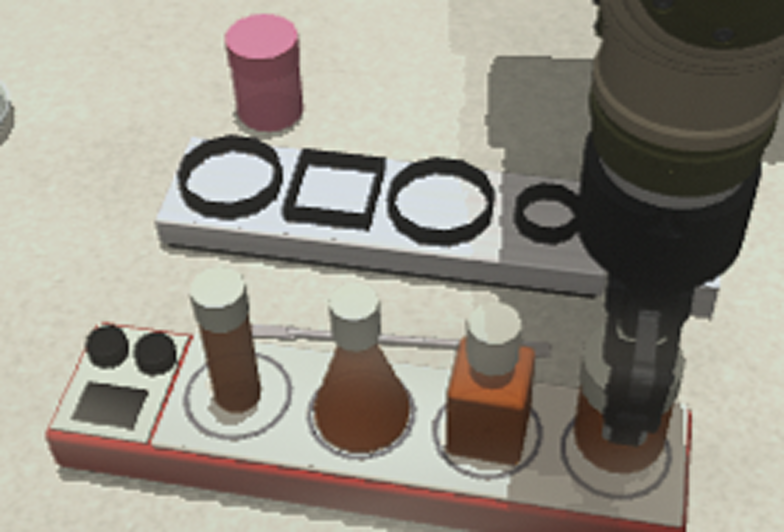

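The three placed samples stand centred in their circles. The amber jar hangs upright above the left-end circle, and the pink jar is untouched. Lowering the jar.

{"method": "play_rows", "body": {
  "steps": [
    {"claw": 255, "dp": [0, 0.001, 0.002], "angular": [0, 0, 0]},
    {"claw": 255, "dp": [0, 0, 0.003], "angular": [0, 0, 0]},
    {"claw": 255, "dp": [0, 0, 0.003], "angular": [0, 0, 0]},
    {"claw": 255, "dp": [0, 0, 0.001], "angular": [0, 0, 0]},
    {"claw": 255, "dp": [0, 0, 0.001], "angular": [0, 0, 0]},
    {"claw": 255, "dp": [0, 0, 0], "angular": [0, 0, 0]},
    {"claw": 255, "dp": [0, 0, 0], "angular": [0, 0, 0]},
    {"claw": 255, "dp": [0, 0, 0], "angular": [0, 0, 0]}
  ]
}}

```text
clock: 29.98
tcp_pos: [0.6539, 0.1036, 0.0934]
orientation: [0.0, 0.734, 0.679, 0.0]
wrist_force: [-0.0, 0.7, -1.3]
finger_gap: 0.0509
```

```bash
python3 go.py .653 .104 .0911
```

```text
t 29.98 tcp [0.6539 0.1036 0.0934] heading y -4.4 z [ 1.e-04  1.e-04 -1.e+00] gap 0.0509 F [-0.   0.7 -1.3] j [0.04 0.55 0.05 1.07 0.   1.68]
tool shift mm [ 0.4 -0.9  2.3]
```

{"method": "play_rows", "body": {
  "steps": [
    {"claw": 255, "dp": [0, 0, 0.001], "angular": [0, 0, 0]},
    {"claw": 255, "dp": [0, 0, 0.001], "angular": [0, 0, 0]},
    {"claw": 255, "dp": [0, 0, 0.0005], "angular": [0, 0, 0]},
    {"claw": 255, "dp": [0, 0, 0], "angular": [0, 0, 0]},
    {"claw": 255, "dp": [0, 0, 0], "angular": [0, 0, 0]},
    {"claw": 110, "dp": [0, 0, 0], "angular": [0, 0, 0]},
    {"claw": 80, "dp": [0, 0, 0], "angular": [0, 0, 0]},
    {"claw": 40, "dp": [0, 0, 0], "angular": [0, 0, 0]}
  ]
}}

```text
clock: 30.65
tcp_pos: [0.654, 0.1036, 0.0907]
orientation: [0.0, 0.734, 0.679, 0.0]
wrist_force: [-0.8, -0.6, -0.0]
finger_gap: 0.0691
```

{"method": "play_rows", "body": {
  "steps": [
    {"claw": 0, "dp": [0, 0, 0], "angular": [0, 0, 0]},
    {"claw": 0, "dp": [0, 0, 0], "angular": [0, 0, 0]},
    {"claw": 0, "dp": [0, 0, 0], "angular": [0, 0, 0]},
    {"claw": 0, "dp": [0, 0, -0.01], "angular": [0, 0, 0]},
    {"claw": 0, "dp": [0, 0, -0.025], "angular": [0, 0, 0]},
    {"claw": 0, "dp": [0, 0, -0.03], "angular": [0, 0, 0]},
    {"claw": 0, "dp": [0, 0, -0.03], "angular": [0, 0, 0]},
    {"claw": 0, "dp": [0, 0, -0.02], "angular": [0, 0, 0]}
  ]
}}

```text
clock: 31.32
tcp_pos: [0.6547, 0.1036, 0.2099]
orientation: [0.001, 0.734, 0.679, 0.001]
wrist_force: [0.8, -0.2, 0.8]
finger_gap: 0.0855
```

{"method": "play_rows", "body": {
  "steps": [
    {"claw": 0, "dp": [0, 0, -0.01], "angular": [0, 0, 0]},
    {"claw": 0, "dp": [0, -0.02, 0], "angular": [0, 0, 0]},
    {"claw": 0, "dp": [0, -0.03, 0], "angular": [0, 0, 0]},
    {"claw": 0, "dp": [0, -0.03, 0], "angular": [0, 0, 0]},
    {"claw": 0, "dp": [0, -0.02, 0], "angular": [0, 0, 0]},
    {"claw": 0, "dp": [0, 0, 0], "angular": [0, 0, 0]},
    {"claw": 0, "dp": [0, 0, 0], "angular": [0, 0, 0]},
    {"claw": 0, "dp": [0, 0, 0], "angular": [0, 0, 0]}
  ]
}}

```text
clock: 31.98
tcp_pos: [0.5548, 0.1112, 0.216]
orientation: [0.0, 0.734, 0.679, 0.0]
wrist_force: [1.0, -0.2, 0.3]
finger_gap: 0.0853
```

```bash
python3 go.py; python3 caps.py; python3 -c "
from h import *
im,P=look('scene'); save('s3',cv2.resize(im[130:320,110:390],None,fx=2.8,fy=2.8,interpolation=cv2.INTER_CUBIC))"
```

```text
t 31.98 tcp [0.5548 0.1112 0.216 ] heading y -4.4 z [ 1.e-03  1.e-04 -1.e+00] gap 0.0853 F [ 1.  -0.2  0.3] j [ 0.06  0.3  -0.03  1.24  0.    1.7 ]
scene [188. 237.] 398 [ 0.6367 -0.1124  0.1403] [0.029 0.027 0.004]
scene [236. 243.] 388 [ 0.6423 -0.0415  0.1442] [0.025 0.025 0.005]
scene [286. 250.] 436 [0.6478 0.0308 0.1425] [0.028 0.026 0.005]
scene [334. 268.] 1088 [0.6543 0.1018 0.1169] [0.052 0.05  0.005]
side [152. 225.] 910 [0.6549 0.1044 0.1156] [0.051 0.051 0.005]
```

View pics/s3.png

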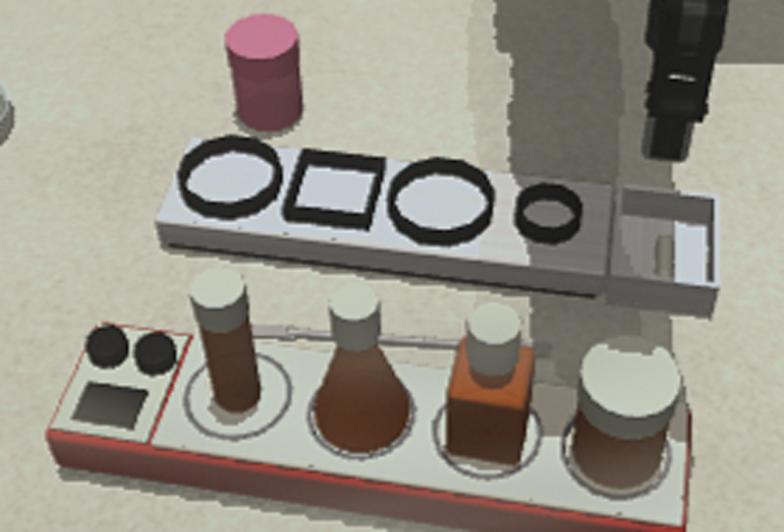

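All four samples stand upright in their circles, within about 2 mm, and the arm is clear. Handing in.

```bash
python3 -c "
from h import *
print(env.hand_in())"
```

```text
the job is handed in; nothing more can be done
None
```

All four amber samples now stand on the red stirrer in reverse order, and the job is handed in. From left (+y) to right the stirrer holds the jar, bottle, flask and vial. It took about 32 s of the 96 s allowed.

- **Position:** the last scene-camera measurement puts each cap within about 2 mm of its circle's centre dot. Cap tops are at the heights expected for samples standing on the 45 mm plate.
- **Final picture:** all four stand upright and released, the collars are empty, and the arm is clear. The pink jar still stands where it was.
- **Checks that disagreed or fell short:** the scene and side cameras differ by about 2 mm in y, within their calibration. In the last check the side camera measured only the jar; the other three were out of its view, most likely behind the arm. The scene camera and the picture confirm those three.
- **Refused moves:** my first two approach moves were refused because rows lacked the "angular" entry. I sent them again in full.

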